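# Close the slide press over its locating pin and hold it down

### The arm

A 7-joint arm with a two-finger parallel gripper is mounted at the origin on the work surface. World frame = base frame: x ahead of the robot, y to its left, z up, the work surface at z = 0. Lengths are in m, angles in rad, forces in N, time in s.
With the tool pointing down it reaches from about 0.4 to 0.9 m from the base axis. Payload 5.6 kg.
Tool frame: the origin (TCP) lies midway between the tips of the shut fingers; the grasp point (between the pads) lies 19 mm behind it; z points along the fingers, y is the line along which they close (so a half turn about z gives the same grasp; the last joint's range is limited). The gripper opens to 92 mm and grips with 3 to 60 N. Pads are 20 mm wide; open, the fingers measure 128 mm over their backs; the gripper's body (75 mm by 189 mm) begins 69 mm behind the grasp point.
Start: joints at [1.153, 0.468, -0.012, 1.603, 0.006, 1.071, -0.056], TCP at [0.238, -0.605, 0.215] pointing down, gripper open.
Joint ranges: [-2.53, 2.53], [-0.31, 2.02], [-1.57, 1.55], [0.28, 2.44], [-1.29, 4.43], [0.15, 1.84], [-2.92, 2.92]. Speed limits (rad/s): [2.57, 2.57, 3.14, 3.14, 3.14, 3.14, 3.14].

### API

Orientations are given as a 3x3 rotation matrix whose columns are the frame's x, y, z axes.
In Python, from station import env, effector, solver, viewer, workorder, search_frame, tip_of gives the robot as it stands. Calls block until the motion is done:
- env.reach(position, orientation): joint-space move of the TCP to a pose.
- env.movel(position, frame=None, rate=0.15): straight line of the TCP; frame=None keeps the orientation; rate is the mean speed in m/s.
- env.goto_joints(angles): joint-space move.
- effector.release() and effector.grasp(squeeze=None): open the fingers fully, or close them until they stop; squeeze is the grip in N (None keeps the last).
- env.pause(seconds).
- solver.inverse_kinematics(position, orientation): joint angles nearest the present ones, or None.
- env.sense(): the state.
- viewer.read_camera(name): name is "scene" or "top" or "wrist"; returns (picture, depth): 400x640x3 uint8, red, green, blue; 400x640 float32, m along the optical axis (not along the pixel's ray), 0 where there is no reading.
- viewer.camera_info(name): a dict with "intrinsics" (3x3 intrinsics, pixels), "eye" and "rotation" of the camera in the world; the wrist camera has in their place "T_tool_cam" (4x4, takes a point from camera to tool coordinates, whose origin is the TCP and whose axes are the flange's). Camera axes: x right, y up, looking along -z (the intrinsics and any distortion apply to the point x, -y, -z); pixel columns grow to the right and rows downward; lengths in m; the calibration is good to about 2 mm. A picture is of the moment at which its call begins: read the wrist's pose just before it. camera_info takes no time and is no camera call.
A pose or a line that the arm cannot do raises env.PlanningError and nothing moves.
- workorder.finish_job(): hands the job in; it is judged then, once.
Trained networks look in the newest picture that a camera, given by its name, has taken for a name from the list of things; names that differ only in an ending like _2 or _b are one class to them, and where a whole thing is asked for, a point or a joint stands for the part that bears it (a point fixed in the world has none). Each returns a list of dicts, best first, with "score" (0 to 1); they miss things now and then, are a little off and sometimes report something else, mostly with a low value. They report only what shows in the picture. A call takes as long as a camera call. They do not tell look-alikes from the thing itself.
- search_frame(camera, name): "at" ([x, y, z] in m, in world coordinates, good to about 4 mm: the middle of the surface that is visible of it).
- tip_of(camera, name): "at" ([x, y, z] in m, in world coordinates, good to about 4 mm: a listed point, or the origin of a listed thing).
The state is a dict: "t": time; "joint_positions": joint angles; "joint_velocities": joint speeds; "tau": joint torques, N m; "ee_pos": TCP position; "tcp_rot": TCP orientation; "wrist_force": force on the tool from outside, world axes, zero at the start; "moment": the same for the moment, N m; "gripper_width": finger opening in m; "grasp_force": force on a finger pad.
Only numpy, scipy, OpenCV 4.12 (cv2) and the standard library are available. Lean on these libraries where they do the work, as an engineer would, in place of code of your own. Each camera call takes 0.05 s, during which the arm holds its last target. There are 200 camera calls.

### The job

Two freshly mounted slides lie on the sprung bed of the slide press and need squeezing. Take the loose press plate by its grip, slide it into the press's slot from the open end until it drops over the locating pin hidden underneath it, then press it fully down against the springs. Finish while still holding it pressed down, and leave the other things on the bench where they are.

Things in the scene. Friction and masses are not known exactly. Their poses are not given: they have to be found in the camera images.
- press: slide press, fixed to the bench: grey base 130 long (its x) by 108 wide, 51 high, with a lipped slot right through along x; origin at the centre of its underside, x along the slot away from the mouth (the flared -x end, nearer the robot), z up. The slot's floor is a sprung aluminium bed, its top 24 above the bench when free, 20 when fully pressed
- slot_mouth (a point): centre of the slot's mouth at the free bed's height: press x -65, y 0, 24 above the bench; axes as the press. Here the slot is 84 wide between the side cheeks; flared guides, as tall as the cheeks and without lips, reach 24 further out
- slot_lips (a point): press x 0, y 0, 46 above the bench: height of the underside of the two steel lips (5 thick) that overhang the slot by 6 on each side along its whole length, leaving 72 between them for the grip; so the plate goes in only from the end
- pin_middle (a point): press x 0, y 0, 28 above the bench: middle of the pin's range, at the height of its top. The fixed steel pin (12 in diameter, chamfered top, 4 above the free bed) stands on the slot's centre line anywhere from press x -12 to +12; this point does not follow it, its true place is not reported, and the plate hides it
- bed (a joint): how far the sprung bed is pressed down (m): 0 free, 0.004 fully down on its stop. The springs hold up 5 N without moving and take 15 N (the plate's weight included) at full travel
- plate: loose press plate, about 0.3 kg, flat on the bench: aluminium slab 90 (x) by 80 (y) by 14 thick with a black upright grip in its middle; origin at the centre of its underside, z up. In the slot (either end first) its underside is 28 above the bench riding on the pin (4 to spare below the lips), 24 dropped over the pin onto the bed, 20 pressed home
- grip (a point): on the plate's grip, 48 above the plate's underside; axes as the plate. The grip is 50 long (x), 18 wide (y, pinch it across this), from 14 to 60 above the underside
- hole (a point): centre of the plate's underside: mouth of the blind round hole for the pin, 17 in diameter, 11 deep
- jar: amber jar, 56 in diameter and 85 high, a bystander; origin at the centre of its underside
- dish: open glass dish, 90 in diameter and 16 high, a bystander; origin at the centre of its underside
- rack: wooden tube rack with stoppered tubes, 70 by 140, 125 high, a bystander; origin at the centre of its underside
Mind the look-alikes: they are no part of the job. What is shaped like the plate but red is not meant.

How it is judged:
By the outcome, as a careful person would: the job done as asked, in the order asked, and still so for the second after the job is handed in, while the arm keeps its last pose, push and grip.
It also fails if it takes over 58 s, if anything falls off the work surface, if the arm or the gripper's body presses on something with over 40 N, if the wrist force passes 120 N, or if a joint passes its speed limit or range.

## Working session

There is one attempt and no reset: what is moved stays moved. The work goes in short steps, each a Python script; the robot and the scene stay as the last script left them, time stands still between calls to the robot, and variables do not carry over. Pictures are saved under pics/ and viewed, at most 10 in all, crops included, and the job is handed in when it is done.

```bash
mkdir -p pics; ls; python3 - <<'E'
from station import *
import cv2,numpy as np
np.set_printoptions(precision=4,suppress=True)
ims=[]
for c in ["top","scene"]:
    p,d=viewer.read_camera(c); ims.append(p); np.savez(f"{c}.npz",p=p,d=d)
    print(c,viewer.camera_info(c))
    for n in ["plate","grip","press","slot_mouth","slot_lips","pin_middle","jar","dish","rack"]:
        print(c,n,[(np.round(r["at"],3).tolist(),round(r["score"],2)) for r in tip_of(c,n)[:3]])
cv2.imwrite("pics/top.png",ims[0][:,:,::-1]);cv2.imwrite("pics/scene.png",ims[1][:,:,::-1])
print(env.sense())
E
```

```text
pics
top {'intrinsics': array([[390.3019,   0.    , 320.7968],
       [  0.    , 390.3019, 206.6675],
       [  0.    ,   0.    ,   1.    ]]), 'eye': array([0.3489, 0.0083, 1.1587]), 'rotation': array([[-0.0223,  0.9903, -0.1369],
       [-0.9997, -0.0232, -0.0056],
       [-0.0087,  0.1368,  0.9906]])}
top plate [([0.379, 0.096, -0.004], 0.92), ([0.5, 0.386, -0.004], 0.8), ([0.469, 0.237, 0.002], 0.77)]
top grip [([0.384, 0.094, 0.049], 0.88), ([0.318, 0.301, 0.048], 0.72), ([0.471, 0.235, 0.048], 0.67)]
top press [([0.591, -0.036, 0.004], 0.82)]
top slot_mouth [([0.527, -0.04, 0.021], 0.81), ([0.407, -0.332, 0.001], 0.57)]
top slot_lips [([0.595, -0.034, 0.041], 0.85)]
top pin_middle [([0.594, -0.034, 0.028], 0.67), ([0.667, 0.245, 0.001], 0.26)]
top jar [([0.647, -0.394, 0.003], 0.66)]
top dish [([0.408, -0.33, -0.001], 0.59), ([0.666, 0.249, 0.004], 0.53), ([0.469, 0.236, 0.0], 0.19)]
top rack [([0.67, 0.251, 0.003], 0.87)]
scene {'intrinsics': array([[481.7774,   0.    , 324.6115],
       [  0.    , 481.7774, 196.274 ],
       [  0.    ,   0.    ,   1.    ]]), 'eye': array([ 1.1
[... 617 characters left out ...]
4, -0.001], 0.61), ([0.533, -0.042, 0.026], 0.48)]
scene rack [([0.668, 0.252, -0.0], 0.81)]
{'t': 1.0, 'joint_positions': array([ 1.153 ,  0.4675, -0.0116,  1.6027,  0.006 ,  1.0714, -0.0563]), 'joint_velocities': array([ 0.001 , -0.001 ,  0.0007,  0.0007, -0.001 ,  0.0001, -0.0008]), 'tau': array([ -0.0003, -52.0422,  -0.0126, -24.4056,  -0.0567,   0.0113,
         0.    ]), 'ee_pos': array([ 0.2379, -0.6049,  0.2146]), 'tcp_rot': array([[ 0.9306,  0.366 , -0.    ],
       [ 0.366 , -0.9306, -0.0001],
       [-0.    ,  0.0001, -1.    ]]), 'wrist_force': array([-0.8835,  0.0976, -0.4118]), 'moment': array([ 0.0182, -0.0214,  0.0695]), 'grasp_force': 0.0, 'gripper_width': 0.0919992351084386}
```

View pics/top.png

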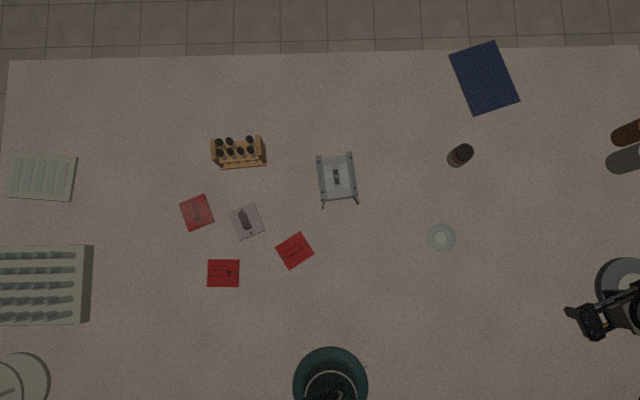

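View pics/scene.png

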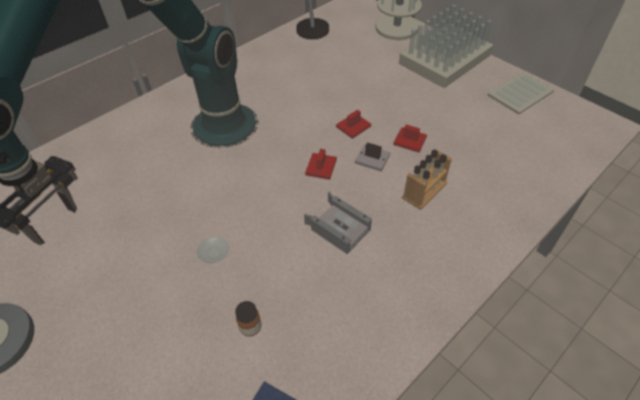

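```bash
cat > h.py <<'E'
from station import *
import cv2,numpy as np
np.set_printoptions(precision=4,suppress=True)
def R(yaw):
    c,s=np.cos(yaw),np.sin(yaw); return np.array([[c,s,0],[s,-c,0],[0,0,-1.]])
def look(name):
    s=env.sense(); p,d=viewer.read_camera("wrist"); i=viewer.camera_info("wrist"); T=i["T_tool_cam"]
    K=i["intrinsics"]; v,u=np.mgrid[:400,:640]
    P=np.stack([(u-K[0,2])/K[0,0]*d,-(v-K[1,2])/K[1,1]*d,-d],-1)
    W=(P@T[:3,:3].T+T[:3,3])@s["tcp_rot"].T+s["ee_pos"]
    np.savez(name+".npz",p=p,W=W,d=d); cv2.imwrite(f"pics/{name}.png",p[:,:,::-1]); return p,d,W
E
python3 - <<'E'
from h import *
i=viewer.camera_info("wrist"); print(i)
T=i["T_tool_cam"]; ax=-T[:3,2]; print("optical axis in tool",ax)
r=R(0.07)
# aim camera at press center
h=0.20
def tcp_for(tgt,yaw,h):
    # camera point: optical axis hits tgt
    r=R(yaw); off=r@T[:3,3]; a=r@ax
    camz=h+off[2]; k=(camz-tgt[2])/-a[2]
    p=np.array([*(np.array(tgt)-k*a-off)[:2],h]); return p,r
p,r=tcp_for([0.59,-0.036,0.03],0.07,0.22)
print(p)
env.reach(p,r); look("w1")
for n in ["press","slot_mouth","slot_lips","pin_middle"]:
    print(n,[(np.round(q["at"],4).tolist(),round(q["score"],2)) for q in tip_of("wrist",n)[:2]])
print(env.sense()["t"])
p,r=tcp_for([0.469,0.236,0.03],0.3,0.22)
print(p)
env.reach(p,r); look("w2")
for n in ["plate","grip"]:
    print(n,[(np.round(q["at"],4).tolist(),round(q["score"],2)) for q in tip_of("wrist",n)[:2]])
print(env.sense()["t"])
E
python3 -c "
import cv2,numpy as np
a=cv2.imread('pics/w1.png');b=cv2.imread('pics/w2.png');cv2.imwrite('pics/w12.png',cv2.resize(np.vstack([a,b]),(480,600),interpolation=cv2.INTER_AREA))"
```

```text
{'intrinsics': array([[306.148 ,   0.    , 324.712 ],
       [  0.    , 306.148 , 194.1596],
       [  0.    ,   0.    ,   1.    ]]), 'T_tool_cam': array([[-0.0006,  0.9695,  0.2451,  0.0694],
       [ 1.    ,  0.0008, -0.0006, -0.0002],
       [-0.0008,  0.2451, -0.9695, -0.1711],
       [ 0.    ,  0.    ,  0.    ,  1.    ]])}
optical axis in tool [-0.2451  0.0006  0.9695]
[ 0.6118 -0.0344  0.22  ]
press [([0.5934, -0.0323, -0.0038], 0.81)]
slot_mouth [([0.6671, 0.2499, -0.0011], 0.4)]
slot_lips [([0.5939, -0.0332, 0.0421], 0.83), ([0.6677, 0.2495, 0.0003], 0.44)]
pin_middle [([0.592, -0.0303, 0.0304], 0.67)]
3.675
[0.4898 0.2425 0.22  ]
plate [([0.3819, 0.0956, 0.0028], 0.96), ([0.4973, 0.3861, -0.0035], 0.94)]
grip [([0.4707, 0.2361, 0.0492], 0.86), ([0.3809, 0.0938, 0.0458], 0.72)]
4.9833
```

View pics/w1.png

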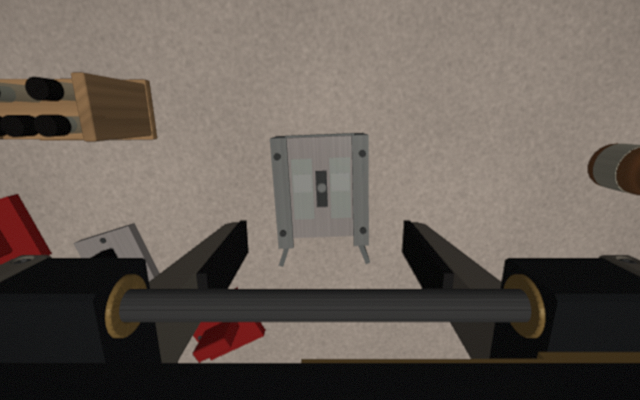

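View pics/w2.png

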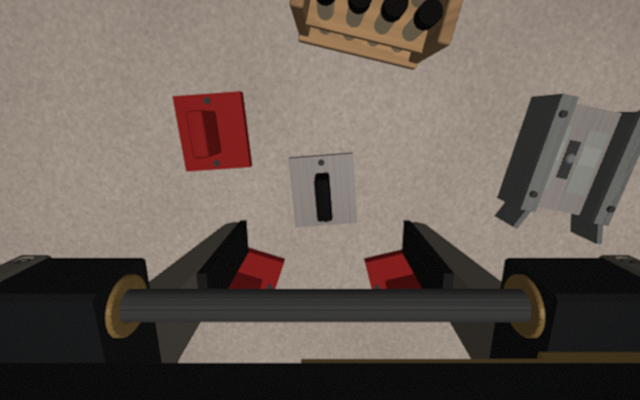

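w1: empty press around (320,185), with the pin visible as a light disc at (321,187) in the dark bed opening. w2: the silver plate at (323,190) with its black grip; the red ones are the look-alikes. Now fit poses from the depth.

```bash
python3 - <<'E'
from h import *
def rect(m,W,lab):
    n,l,st,c=cv2.connectedComponentsWithStats(m.astype(np.uint8)); k=1+np.argmax(st[1:,4]); q=W[l==k]
    (cx,cy),(w,h),a=cv2.minAreaRect((q[:,:2]*1000).astype(np.float32)); 
    print(lab,"c",round(cx,1),round(cy,1),"wh",round(w,1),round(h,1),"ang",round(a,1),"z",np.median(q[:,2]),len(q)); return l==k
z=np.load("w2.npz");p,W=z["p"].astype(int),z["W"]
print("table z",np.median(W[100:130,270:300,2]))
near=np.hypot(W[...,0]-.469,W[...,1]-.236)<.075
rect(near&(W[...,2]>.008)&(W[...,2]<.02),W,"slab"); rect(near&(W[...,2]>.054),W,"grip top")
z=np.load("w1.npz");p,W=z["p"].astype(int),z["W"]
print("table z",np.median(W[100:120,300:340,2]))
near=np.hypot(W[...,0]-.594,W[...,1]+.034)<.1
m=rect(near&(W[...,2]>.044)&(W[...,2]<.06),W,"lip"); 
n,l,st,c=cv2.connectedComponentsWithStats((near&(W[...,2]>.044)&(W[...,2]<.06)).astype(np.uint8))
for k in range(1,n):
    if st[k,4]>200:
        q=W[l==k]; r=cv2.minAreaRect((q[:,:2]*1000).astype(np.float32)); print(k,r,np.median(q[:,2]))
rect(near&(W[...,2]>.018)&(W[...,2]<.034),W,"bed")
g=p.sum(2); print(g[165:212:3,308:336:2]); print((W[165:212:3,321]*1000).round(1)); print((W[187,308:336:3]*1000).round(1))
a=p[125:270,250:390].astype(np.uint8); cv2.imwrite("pics/c1.png",cv2.resize(a[:,:,::-1],None,fx=4,fy=4,interpolation=cv2.INTER_CUBIC))
E
```

```text
table z 0.001118163481254958
slab c 469.4 236.4 wh 90.4 80.2 ang 21.4 z 0.015061580658398466 3651
grip top c 500.9 245.2 wh 44.5 130.4 ang 17.1 z 0.33065848775387086 61717
table z 0.00112641610841277
lip c 588.5 -78.2 wh 152.9 18.7 ang 6.4 z 0.05208970699337018 1896
1 ((588.4815673828125, -78.19415283203125), (152.8762664794922, 18.713064193725586), 6.370966911315918) 0.05208970699337018
2 ((579.5433959960938, 11.403129577636719), (151.75350952148438, 18.43619155883789), 6.0498857498168945) 0.05201163022077035
bed c 594.9 -31.7 wh 126.3 76.9 ang 6.1 z 0.02530926774406758 6262
[[381 382 358 367 356 357 354 365 362 363 357 382 389 386]
 [382 385 364 360 361 365 358 370 363 363 355 383 384 385]
 [382 380 361 344 187 184 188 180 176 256 362 377 384 388]
 [392 390 367 348 165 145 152 155 150 223 361 383 404 408]
 [404 401 371 351 178 143 150 153 152 227 360 378 408 410]
 [405 403 372 350 191 144 150 147 147 206 359 379 408 410]
 [401 406 381 348 189 168 210 223 186 199 358 374 409 405]
 [406 402 372 353 225 269 304 313 303 225 350 374 403 405]
 [405 405 380 352 225 274 310 307 302 216 348
[... 275 characters left out ...]
 149 153 146 153 328 360 373 374]
 [378 379 377 360 330 292 294 294 296 319 359 359 374 380]
 [378 381 371 362 362 356 358 354 361 359 370 360 371 376]]
[[624.6 -30.3  25.2]
 [620.9 -30.5  25.2]
 [617.1 -30.8  24.4]
 [681.  -30.5 391. ]
 [609.8 -31.3  24.4]
 [606.3 -31.5  25.8]
 [602.7 -31.7  26.4]
 [599.7 -32.   29.6]
 [596.  -32.2  29.6]
 [681.  -30.5 391. ]
 [587.4 -32.7  25.4]
 [583.4 -33.   24.7]
 [580.  -33.2  26.4]
 [575.9 -33.5  25.3]
 [571.8 -33.7  24.6]
 [567.7 -34.   24.1]]
[[596.5 -16.2  25.8]
 [597.  -19.9  26.6]
 [596.9 -23.5  25.4]
 [598.1 -27.2  29.3]
 [597.9 -30.8  27.5]
 [598.6 -34.5  29.4]
 [597.8 -38.2  24.9]
 [598.  -41.9  24.5]
 [598.4 -45.5  25.5]
 [598.8 -49.1  25.9]]
```

View pics/c1.png

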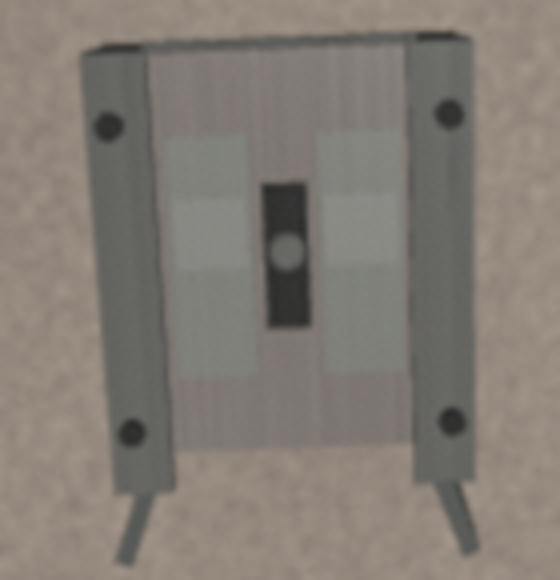

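Pin at about (0.598, -0.032), press yaw about 6.2°, plate centre (0.4694, 0.2364) with yaw 21.4°. Next: grasp the plate, lift it and carry it to the mouth.

```bash
cat >> h.py <<'E'
PY=np.radians(6.2); PC=np.array([.5957,-.032])
def pp(x,y=0): return PC+x*np.array([np.cos(PY),np.sin(PY)])+y*np.array([-np.sin(PY),np.cos(PY)])
def loc(v): 
    c,s=np.cos(PY),np.sin(PY); return np.array([c*v[0]+s*v[1],-s*v[0]+c*v[1],v[2]])
def rep(l=""):
    s=env.sense(); e=s["ee_pos"]; q=loc([*(e[:2]-PC),e[2]]); print(l,"t",round(s["t"],2),"loc mm",(q*1e3).round(2),"F",loc(s["wrist_force"]).round(2),"M",loc(s["moment"]).round(2),"w",round(s["gripper_width"]*1e3,1)); return s
E
python3 - <<'E'
from h import *
y=np.radians(21.4); c=[.4697,.2364]
env.reach([*c,.10],R(y)); env.movel([*c,.031],rate=.08); rep("down")
effector.grasp(50); rep("grasped")
env.movel([*c,.036],rate=.03); rep("lift5")
env.movel([*c,.125],rate=.15)
m=pp(-.150)
env.movel([*m,.125],R(PY),rate=.15); env.pause(.2); s=rep("above")
env.movel([*m,.062],rate=.1); env.pause(.2); s=rep("pre"); print(s["tcp_rot"],s["grasp_force"])
look("w3"); viewer.read_camera("scene")
p,d=viewer.read_camera("scene"); cv2.imwrite("pics/s3.png",cv2.resize(p[120:320,220:480,::-1],None,fx=3,fy=3))
E
```

```text
down t 6.56 loc mm [-95.97 280.7   31.33] F [0.7  0.63 0.62] M [ 0.01 -0.01 -0.02] w 92.1
grasped t 7.67 loc mm [-96.28 280.4   30.97] F [-0.42  1.44 -0.34] M [ 0.02  0.01 -0.03] w 17.6
lift5 t 7.98 loc mm [-96.28 280.43  36.12] F [-0.2  -0.63 -1.37] M [ 0.01  0.02 -0.01] w 17.7
above t 10.97 loc mm [-149.92    0.4   124.98] F [-0.71 -0.13 -2.27] M [ 0.04 -0.01 -0.03] w 18.0
pre t 11.96 loc mm [-149.51   -0.13   62.6 ] F [ 0.04  0.44 -3.18] M [-0.    0.04 -0.02] w 17.8
[[ 0.9942  0.1079  0.0014]
 [ 0.1079 -0.9942 -0.0002]
 [ 0.0013  0.0004 -1.    ]] 49.9987667798996
```

View pics/w3.png

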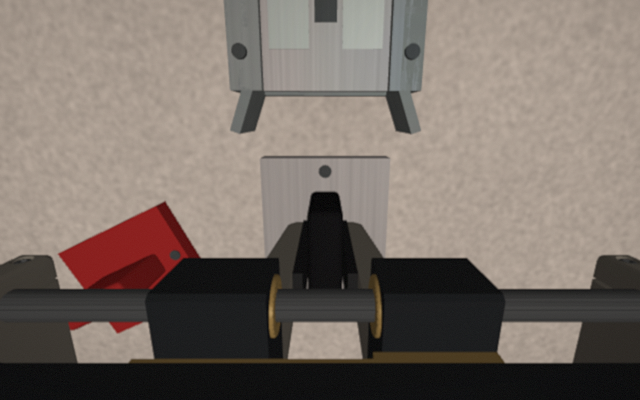

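View pics/s3.png

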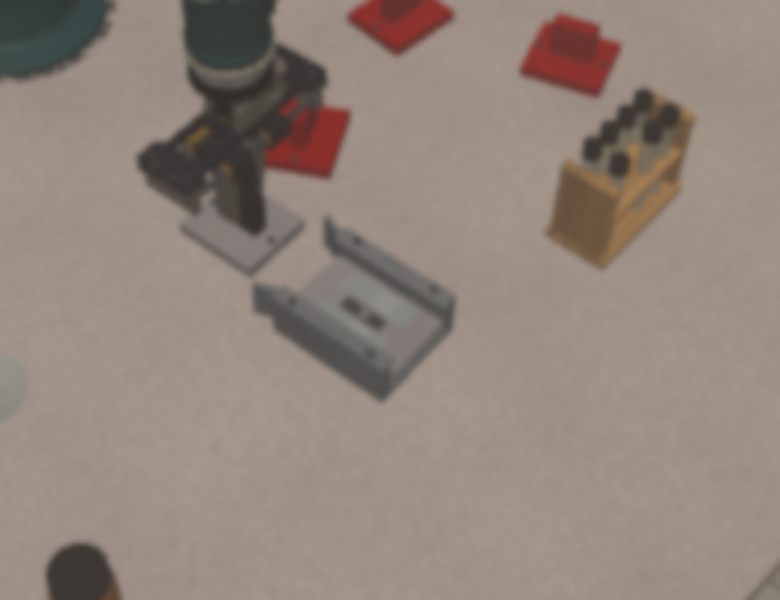

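Plate held square in front of the mouth (front edge 262..389 px, mouth at about 261..391). A quick lateral and yaw check comes from the same depth image.

```bash
python3 - <<'E'
from h import *
z=np.load("w3.npz");W=z["W"]; L=np.stack([np.cos(PY)*(W[...,0]-PC[0])+np.sin(PY)*(W[...,1]-PC[1]),-np.sin(PY)*(W[...,0]-PC[0])+np.cos(PY)*(W[...,1]-PC[1]),W[...,2]],-1)*1e3
z0=L[...,2]
pl=(z0>38)&(z0<56)&(L[...,0]<-95)&(L[...,0]>-125)&(abs(L[...,1])<60); pl[:, :]&=True
q=L[pl]; print("plate z",np.median(q[:,2]),"x max",np.percentile(q[:,0],99.5))
for a in range(-124,-106,4):
    s=q[(q[:,0]>=a)&(q[:,0]<a+4)]; print(a,s[:,1].min(),s[:,1].max(),(s[:,1].min()+s[:,1].max())/2) if len(s) else 0
lp=(z0>44)&(z0<58)&(L[...,0]>-64)&(abs(L[...,1])<70); q=L[lp]; print("lip z",np.median(q[:,2]),"x min",q[:,0].min())
for a in range(-62,-20,8):
    s=q[(q[:,0]>=a)&(q[:,0]<a+8)]
    if len(s):
        n=s[:,1][s[:,1]<0];p=s[:,1][s[:,1]>0]; print(a,"outer",n.min(),p.max(),(n.min()+p.max())/2,"inner",n.max(),p.min(),(n.max()+p.min())/2)
E
```

```text
plate z 46.704146387442634 x max -104.62034499466849
-124 -39.759502043495324 39.9920027709996 0.11625036375213682
-120 -39.534772397502174 39.99564095329355 0.23043427789568938
-116 -39.805948488017734 40.254771826923395 0.22441166945283086
-112 -39.8362436746651 40.41371123561984 0.2887337804773722
-108 -39.592997712596485 40.045250987430975 0.22612663741724504
lip z 52.07796294347995 x min -63.958682811598386
-62 outer -54.22625138929423 54.148021086642395 -0.03911515132591603 inner -35.82939956204366 35.521971238050995 -0.1537141619963336
-54 outer -54.584841424299796 53.904257267880766 -0.3402920782095151 inner -35.893448745866415 35.58623176788241 -0.15360848899200263
-46 outer -54.461362158106205 53.91589884452409 -0.27273165679105915 inner -35.86778675289078 35.48752483398411 -0.19013095945333447
-38 outer -54.32949672118091 53.82264671726353 -0.2534250019586892 inner -35.88901396487169 35.50399305203959 -0.19251045641604847
-30 outer -54.41186967219444 54.29089855249356 -0.06048555985044146 inner -35.847356558431855 35.56646776189999 -0.14044439826593091
-22 outer -54.36051698466097 53.60345005892044 -0.3785334628702657 inner -36.077342831214445 35.62265587262142 -0.22734347929651122
```

```bash
python3 - <<'E'
from h import *
Y=-.0004; G=.031
def go(x,u,rate): env.movel([*pp(x,Y),u+G],R(PY),rate=rate)
for x,r in [(-.10,.08),(-.06,.05),(-.03,.05),(-.012,.05),(.002,.04)]:
    go(x,.0297,r); s=rep("in")
    if np.abs(loc(s["wrist_force"])[:2]).max()>10: print("STOP"); break
else:
    env.pause(.2); rep("settled")
    for u in np.arange(.029,.0235,-.0005):
        go(.002,u,.02); env.pause(.05); s=rep(f"u {u*1e3:.1f}")
        if s["wrist_force"][2]>4: break
E
```

```text
in t 12.88 loc mm [-100.68   -0.34   60.43] F [-1.68 -0.03 -1.97] M [0.03 0.02 0.06] w 17.5
in t 13.83 loc mm [-60.42  -0.41  60.56] F [-0.04  0.17 -1.96] M [0.01 0.01 0.  ] w 17.7
in t 14.58 loc mm [-30.34  -0.29  60.47] F [-0.35 -0.53 -2.01] M [0.02 0.03 0.  ] w 18.1
in t 15.09 loc mm [-11.97  -0.3   60.53] F [-0.53 -0.23 -2.36] M [ 0.03  0.05 -0.01] w 18.0
in t 15.59 loc mm [ 2.03 -0.32 60.59] F [-0.61  0.22 -2.92] M [ 0.05  0.01 -0.  ] w 17.6
settled t 15.79 loc mm [ 1.75 -0.41 60.65] F [-0.59 -0.03 -1.23] M [-0.02 -0.    0.02] w 17.7
u 29.0 t 16.09 loc mm [ 1.93 -0.38 59.97] F [-0.92 -0.28 -2.94] M [ 0.02 -0.   -0.07] w 17.7
u 28.5 t 16.39 loc mm [ 1.97 -0.41 59.47] F [-0.43  0.3  -2.71] M [ 0.01  0.01 -0.05] w 17.8
u 28.0 t 16.69 loc mm [ 1.99 -0.4  58.97] F [ 0.81  0.36 -2.52] M [-0.02  0.06 -0.06] w 17.6
u 27.5 t 16.99 loc mm [ 1.98 -0.38 58.46] F [-0.82 -0.75 -2.81] M [ 0.01 -0.   -0.02] w 17.8
u 27.0 t 17.29 loc mm [ 1.96 -0.39 57.97] F [ 0.21  0.29 -2.04] M [-0.04 -0.03  0.02] w 17.8
u 26.5 t 17.59 loc mm [ 2.   -0.41 57.47] F [-0.19 -0.24 -2.94] M [ 0.06  0.04 -0.01] w 17.9
u 26.0 t 17.89 loc mm [ 2.   -0.39 56.99] F [-0.72 -0.31 -2.28] M [ 0.03 -0.04 -0.03] w 17.9
u 25.5 t 18.19 loc mm [ 1.99 -0.43 56.48] F [-0.81 -0.7  -2.2 ] M [0.06 0.03 0.04] w 17.6
u 25.0 t 18.49 loc mm [ 1.96 -0.42 55.96] F [ 0.49  0.53 -1.83] M [0.04 0.02 0.02] w 17.6
u 24.5 t 18.79 loc mm [ 2.01 -0.42 55.5 ] F [ 0.45  0.06 -2.98] M [ 0.05 -0.02 -0.01] w 17.6
u 24.0 t 19.09 loc mm [ 2.04 -0.4  55.  ] F [ 0.76 -1.01 -1.73] M [ 0.02  0.02 -0.03] w 17.9
u 23.5 t 19.39 loc mm [ 2.07 -0.42 54.83] F [-1.05 -0.08  1.68] M [0.1  0.27 0.02] w 17.8
```

Dropped straight over the pin: no contact at 28, bed contact at 24. Now press down to the stop.

```bash
python3 - <<'E'
from h import *
u=.0232
while u>.014:
    env.movel([*pp(.002,-.0004),u+.031],R(PY),rate=.02); env.pause(.05); s=rep(f"u {u*1e3:.1f}")
    if s["wrist_force"][2]>28: break
    u-=.0005
env.pause(.5); s=rep("hold"); print(s["grasp_force"])
p,d,W=look("w4")
L=lambda m: np.median(W[m][:,2])*1e3
c,sn=np.cos(PY),np.sin(PY); x=c*(W[...,0]-PC[0])+sn*(W[...,1]-PC[1]); y=-sn*(W[...,0]-PC[0])+c*(W[...,1]-PC[1])
m=(W[...,2]<.065)&(x>.03)
print("plate top z",L(m&(x<.042)&(abs(y)<.03)),"lip top z",L(m&(x<.06)&(abs(y)>.04)&(abs(y)<.05)))
E
```

```text
u 23.2 t 19.69 loc mm [ 2.09 -0.41 54.36] F [-1.38 -0.49  2.58] M [0.1  0.32 0.05] w 17.9
u 22.7 t 19.99 loc mm [ 2.09 -0.4  53.86] F [-1.57  0.26  4.76] M [ 0.09  0.38 -0.02] w 17.9
u 22.2 t 20.29 loc mm [ 2.09 -0.39 53.38] F [-3.33  0.58  4.42] M [ 0.06  0.49 -0.04] w 17.9
u 21.7 t 20.59 loc mm [ 2.1  -0.42 52.99] F [-2.29 -0.23  6.42] M [0.08 0.59 0.06] w 17.7
u 21.2 t 20.89 loc mm [ 2.13 -0.43 52.63] F [-2.69  0.5   7.01] M [0.08 0.68 0.05] w 17.9
u 20.7 t 21.19 loc mm [ 2.13 -0.39 52.27] F [-3.15  0.7   7.37] M [0.15 0.72 0.03] w 17.7
u 20.2 t 21.49 loc mm [ 2.12 -0.41 51.9 ] F [-2.89 -0.92  8.94] M [ 0.08  0.81 -0.01] w 18.0
u 19.7 t 21.79 loc mm [ 2.13 -0.39 51.5 ] F [-3.55  0.35  9.59] M [0.13 0.86 0.03] w 17.5
u 19.2 t 22.09 loc mm [ 2.13 -0.41 51.15] F [-4.56  1.19 10.75] M [0.13 0.98 0.  ] w 17.4
u 18.7 t 22.39 loc mm [ 2.17 -0.37 50.98] F [-4.86  0.06 13.19] M [0.15 1.15 0.01] w 17.7
u 18.2 t 22.69 loc mm [ 2.17 -0.41 50.93] F [-6.94  0.99 16.5 ] M [0.19 1.43 0.01] w 17.5
u 17.7 t 22.99 loc mm [ 2.2  -0.41 50.91] F [-7.03  0.16 18.93] M [ 0.22  1.73 -0.  ] w 17.3
u 17.2 t 23.29 loc mm [ 2.22 -0.44 50.9 ] F [-8.36  0.75 22.64] M [0.23 2.03 0.04] w 17.8
u 16.7 t 23.59 loc mm [ 2.23 -0.42 50.86] F [-10.15   0.71  27.  ] M [0.26 2.36 0.05] w 17.7
u 16.2 t 23.89 loc mm [ 2.28 -0.41 50.85] F [-11.09   0.58  30.48] M [ 0.27  2.57 -0.  ] w 17.5
hold t 24.39 loc mm [ 2.27 -0.44 50.85] F [-11.54   0.55  30.36] M [ 0.28  2.58 -0.  ] w 17.6
50.01252293586731
plate top z 34.96278502964148 lip top z 52.153309184577516
```

View pics/w4.png

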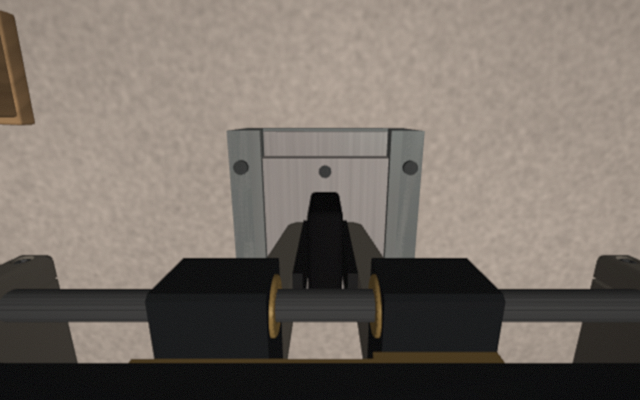

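Seated and on the stop: the plate top reads 34 above the bench once the camera's 1 mm bias is removed, so the underside is at 20. The push is steady at about 30 N. Handing in.

```bash
python3 -c "
from station import workorder
print(workorder.finish_job())"
```

```text
the job is handed in; nothing more can be done
None
```

The press plate went into the slot, dropped over the pin and is held fully down on its stop with a steady push of about 30 N; the job was handed in at about 24 s of the 58 s allowed, and no verdict came back.

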